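# Clamp a rubber stopper in the spectrometer press until its knob clicks

## Robot

A 6-joint arm with a two-finger parallel gripper is mounted at the origin on a cart in front of the work surface, level with it; the furniture and walls round the work are solid. World frame = base frame: x ahead of the robot, y to its left, z up, the work surface at z = 0. Lengths are in m, angles in degrees, forces in N, time in s.
With the tool pointing down it reaches from about 0.4 to 0.825 m from the base axis. Payload 7 kg.
Tool frame: the origin (TCP) lies between the finger pads; the fingertips stand 22 mm ahead of it and the grasp point (between the pads) lies 3 mm ahead of it; z points along the fingers, y is the direction in which the jaws open and shut (so a half turn about z gives the same grasp; the last joint's range is limited). The gripper opens to 88 mm and grips with 3 to 60 N. Pads are 19 mm wide; open, the fingers measure 130 mm over their backs; the gripper's body (78 mm by 193 mm) begins 47 mm behind the grasp point.
Start: joints at [84.975, 20.546, 0.682, 0, -70.136, -16.507], TCP at [0.248, 0.628, 0.21] pointing down, gripper open.
Joint ranges: [-176.03, 176.03], [-82.01, 121.73], [-58.28, 71.71], [-173.87, 95.51], [-174.79, -0.11], [-173.66, 173.66]. Speed limits (degrees/s): [136.94, 136.94, 172.46, 180, 180, 180].

## Interface

Orientations are given as [roll, pitch, yaw] about the fixed x, y, z axes, in that order (R = Rz(yaw) Ry(pitch) Rx(roll)).
In Python, from plant import telemetry, cams, r gives the robot as it stands.
- The arm moves only by the tool carry_out, never from a script. Its argument "commands" is one flat list of numbers, 5 for each row, row after row: the shift along the world's x, y, z as a fraction of full scale, then the turn about the world's z as a fraction of full scale, then the gripper's target within -1 to 1 (shut at 1, half-way at 0, fully open at -1). In form: [x, y, z, turn, claw, x, y, z, turn, claw, ...]. A call has 1 to 8 rows; each row shifts and turns the commanded pose from where the row before left it; what a row does not reach is not made up. Full scale, the value 1, is 0.04 m for a shift and 4 degrees for a turn. A row lasts 1/10 s, in which the tool goes at most 50 mm and 8.59 degrees, less where a joint would pass 70% of its speed; a pose out of reach is approached as far as the arm can. A call with a number of a shift or a turn outside -1 to 1 is refused whole. A call with a gripper value outside its range is refused whole. The fingers move at their own pace and stop on an object; "grip_force" is the grip in N (left out, the last holds). Time passes only in rows, so rows that do not move let the fingers close. It gives the time, the measured TCP pose, the force and the opening at its end, in the units of the state.
- telemetry.get_state(): the state, without advancing time (a new reading comes with each control period).
- cams.capture(name): name is "scene" or "top" or "wrist"; returns a dict with "frame" (384x512x3 uint8, red, green, blue), "camera_matrix" (3x3 intrinsics, pixels), "camera_from_world" (4x4, takes a point from world to camera coordinates); the wrist camera has in their place "mount" (4x4, takes a point from camera to tool coordinates, whose origin is the TCP and whose axes are the flange's). Camera axes: x right, y down, z forward; pixel columns grow to the right and rows downward; lengths in m; the calibration is good to about 2 mm. The wrist camera is an equidistant fisheye: a pixel r from the principal point sees the ray r / f radians off the axis. A picture is of the moment at which its call begins: read the wrist's pose just before it. There is no depth.
- r.close_job(): hands the job in, once; it reports no verdict.
The state is a dict: "time_s": time; "joints": joint angles; "qd": joint speeds; "joint_torque": joint torques, N m; "tcp_pos": TCP position; "eef_rot": TCP orientation; "contact_force": force on the tool from outside, world axes, zero at the start; "moment": the same for the moment, N m; "gripper_width": finger opening in m.
Only numpy, scipy, OpenCV 4.12 (cv2) and the standard library are available. Lean on these libraries where they do the work, as an engineer would, in place of code of your own. Each camera call takes 0.05 s, during which the arm holds its last target. There are 200 camera calls.

## Task

Clamp the smaller rubber stopper in the spectrometer for a material check: set it down gently, upright, centred on the crystal, and let go; swing the press arm over it as far as its stop, then turn the knob clockwise until its slip clutch clicks, so that the plunger holds the stopper with the set force. Stop at the first click, before a second, then take the hand away, and leave the other things on the bench where they stand.

Things in the scene. Friction and masses are not known exactly. Their poses are not given: they have to be found in the camera images.
- sample: the sample: the smaller of two red-brown rubber stoppers, 25 mm wide (grip it as a 25 mm round), 24 mm tall, 20 g, loose on the bench left or right of the spectrometer; origin at the centre of its underside, z up
- crystal (a point): centre of the small black crystal in a brass ring, in the middle of a flat round steel plate, level with its top, 54 mm above the bench. Its x axis points to the pillar, 110 mm away
- crystal_plate: round steel plate with the crystal, 60 mm wide, origin at the centre of its underside, 50 mm above the bench, top 54 mm. It lies on a fixed white spectrometer case, 170 mm wide, 50 mm high, reaching 70 mm in front of and 150 mm behind the crystal (x axis of this frame points back). A stopper on it tops out at 78 mm
- press_arm: aluminium arm, swings level on a pillar; origin on the pillar's axis 93 mm above the bench at the arm's underside; knob 110 mm along its -x axis. Beam 26 mm wide, top 115 mm above the bench; round end 48 mm wide, 93 to 117 mm. Parked 1.0 to 1.4 rad anticlockwise (from above) of home; stiff hinge, 3 N at the end. Clockwise to a hard stop: knob axis over crystal, x axis along the plate's x
- knob_axis (a point): on the axis of the black rounded-square knob with a blue cap, 34 mm across its flats, 134 to 161 mm above the bench; point at 151 mm, where to grip. The knob keeps its height; clockwise drives a steel plunger out below, 2.5 mm per rad, which starts 1.4 to 4.4 mm above the stopper: 2 to 3 rad in all, in several grips. Its torque also presses the arm to its stop. The screw stays when let go
- knob_mark (a point): white line at the knob's lower edge, 18 mm from the axis; its x and y axes are square to the knob's flats and turn with it. The grip is cushioned on its hub, 3 N m/rad, and springs back when let go. The screw turns at 0.2 to 0.25 N m; once the plunger presses, the torque rises over about 0.9 rad to 0.25 to 0.3 N m; then the clutch snaps on and the torque drops below 0.1 N m: a click. Before the next it climbs back
- collar_mark (a point): white line on the steel screw collar (39 mm wide, 117.5 to 122.5 mm above the bench; do not grip it) 9 mm below the knob, 18 mm from the axis. Both lines stand together at the start and turn together; when the clutch slips the collar stands still. 12 clicks a turn: clicks at 0.26 and 0.79 rad of slip, and so on
- big_stopper: larger red-brown rubber stopper, 32 mm wide, 28 mm tall, origin at the centre of its underside; a bystander
- vial_red: capped sample vial with a red cap, 27 mm wide, 59 mm tall, origin at the centre of its underside; a bystander
- vial_blue: capped sample vial with a blue cap, 27 mm wide, 59 mm tall, origin at the centre of its underside; a bystander
- crucible: white porcelain crucible, 40 mm wide, 30 mm tall, origin at the centre of its underside; a bystander
- beaker: empty clear beaker, 70 mm wide, 92 mm tall, origin at the centre of its underside; a bystander

How it is judged:
By the outcome, as a careful person would: the job done as asked, in the order asked, and still so for the second after the job is handed in, with the robot touching nothing.
It also fails if it takes over 72 s, if anything falls off the work surface, if the arm or the gripper's body presses on something with over 40 N, if the wrist force passes 120 N, or if a joint passes its speed limit or range.

## Working session

There is one attempt and no reset: what is moved stays moved. The work goes in short steps, Python scripts to look and compute and a tool call to move; the robot and the scene stay as the last step left them, time stands still between calls to the robot, and variables do not carry over. Pictures are saved under pics/ and viewed, about 8 in all and at most 12, crops included, and the job is handed in when it is done.

Besides the shell and the picture viewer there is one more tool, called after "Emit:" by a JSON object that holds its "fn" and its "kwargs", one argument or row to a line. carry_out: Moves the arm, as the interface text tells. Shift numbers are shares of 0.04 m and turn numbers shares of 4 degrees, none past 1 either way. Its arguments: {"type":"object","properties":{"commands":{"type":"array"},"grip_force":{"type":"number"}},"required":["commands"]}

```bash
mkdir -p pics; ls
cat > h.py <<'E'
import numpy as np,cv2
from plant import telemetry,cams,r
from scipy.spatial.transform import Rotation as R
def st(): return telemetry.get_state()
def cap(n):
    s=st(); c=cams.capture(n); K=np.array(c["camera_matrix"])
    if n=="wrist":
        T=np.eye(4);T[:3,:3]=R.from_euler('xyz',s["eef_rot"],degrees=True).as_matrix();T[:3,3]=s["tcp_pos"]
        W=T@np.array(c["mount"])
    else: W=np.linalg.inv(np.array(c["camera_from_world"]))
    return c["frame"],K,W
def save(n,f,crop=None,sc=1):
    if crop: x0,y0,x1,y1=crop; f=f[y0:y1,x0:x1]
    f=cv2.resize(f,None,fx=sc,fy=sc,interpolation=cv2.INTER_CUBIC)
    cv2.imwrite(f"pics/{n}.png",cv2.cvtColor(f,cv2.COLOR_RGB2BGR))
def ray(u,v,K,W,fish=False):
    x=(u-K[0,2])/K[0,0];y=(v-K[1,2])/K[1,1]
    if fish:
        t=np.hypot(x,y); d=np.array([x*np.sinc(t/np.pi),y*np.sinc(t/np.pi),np.cos(t)])
    else: d=np.array([x,y,1.])
    d=W[:3,:3]@d; return W[:3,3],d/np.linalg.norm(d)
def atz(rr,z): o,d=rr; return o+d*(z-o[2])/d[2]
def tri(rs):
    A=0;b=0
    for o,d in rs:
        P=np.eye(3)-np.outer(d,d);A=A+P;b=b+P@o
    return np.linalg.solve(A,b)
def proj(p,K,W,fish=False):
    c=(np.linalg.inv(W)@np.append(p,1))[:3]
    if fish:
        t=np.arctan2(np.hypot(c[0],c[1]),c[2]);q=c[:2]/np.hypot(c[0],c[1])*t
    else:q=c[:2]/c[2]
    return q*[K[0,0],K[1,1]]+K[:2,2]
E
python3 - <<'E'
from h import *
import pickle
d={}
for n in("scene","top"):
    d[n]=cap(n); print(n,d[n][1].round(1).tolist(),d[n][2].round(3).tolist())
pickle.dump(d,open('v0.pkl','wb'))
save('a',np.vstack([d['scene'][0],d['top'][0]]),sc=0.78)
save('scene',d['scene'][0],sc=1.5);save('top',d['top'][0],sc=1.5)
print(st())
E
```

```text
pics
scene [[397.1, 0.0, 243.9], [0.0, 397.1, 196.3], [0.0, 0.0, 1.0]] [[-0.824, -0.399, 0.403, 0.086], [-0.567, 0.574, -0.591, 0.617], [0.004, -0.715, -0.699, 0.877], [0.0, 0.0, 0.0, 1.0]]
top [[361.6, 0.0, 252.1], [0.0, 361.6, 193.1], [0.0, 0.0, 1.0]] [[0.028, -0.994, 0.107, 0.434], [-1.0, -0.026, 0.011, -0.063], [-0.008, -0.107, -0.994, 1.209], [0.0, 0.0, 0.0, 1.0]]
{'time_s': 0.1, 'joints': array([ 8.49747613e+01,  2.05883172e+01,  6.38656502e-01, -1.70774023e-02,
       -7.01343770e+01, -1.65063085e+01]), 'qd': array([ 0.05283015, -0.12753672,  0.12698843,  0.09925196, -0.07285037,
       -0.01690323]), 'joint_torque': array([-4.31723483e-04, -5.84161699e+01,  2.93751490e+01,  7.01565027e+00,
        1.01857900e-02, -4.37059907e-05]), 'tcp_pos': array([0.24760289, 0.62745798, 0.20870454]), 'eef_rot': array([ 1.79914864e+02, -8.48601540e-03, -2.15373558e+01]), 'contact_force': array([-0.40275713,  0.50187962, -0.24926885]), 'moment': array([-0.01613109,  0.01140077,  0.0511063 ]), 'gripper_width': 0.08737377193408731}
```

View pics/scene.png

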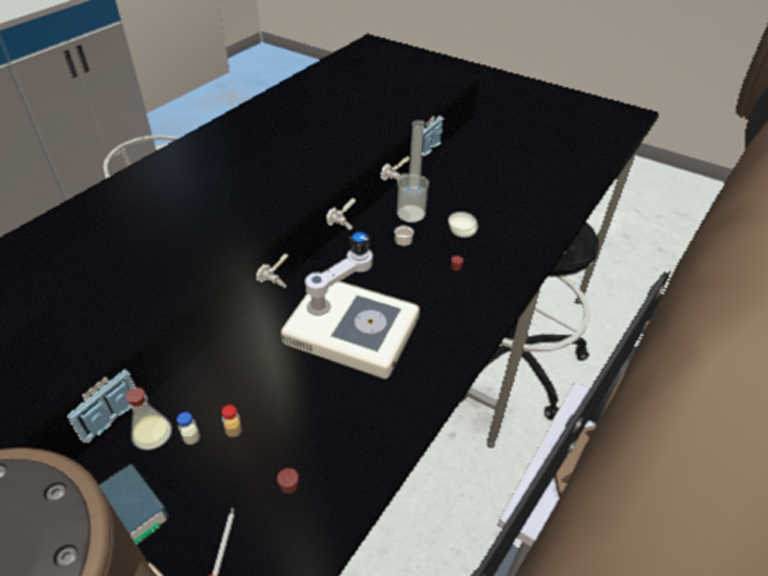

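View pics/top.png

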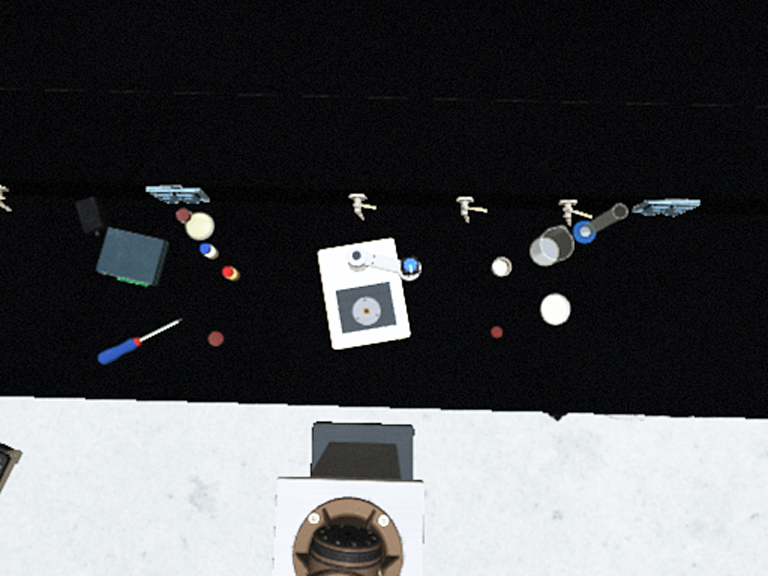

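Scene: the small stopper is at (457,263), the crystal at (370,321) and the knob cap at (360,240). Top view: stopper (497,332), crystal (366,311), knob cap (411,265), pillar head (357,258). The larger stopper is at the left, top (216,339).

Run:
```python
from h import *
import pickle
d=pickle.load(open('v0.pkl','rb'))
P=dict(stop=((457,263),(497,332)),crystal=((370,321),(366.5,311)),knobtop=((360,239),(411,265)),pillar=((316,281),(357,257)),big=((288,480),(216,339)),cruc=((404,236),(501,267)),white=((462,224),(555,309)),beaker=((411,200),(550,248)),bluev=((185,418),(207,249)))
for k,(a,b) in P.items():
    ra=ray(a[0]/1.5,a[1]/1.5,*d['scene'][1:]);rb=ray(b[0]/1.5,b[1]/1.5,*d['top'][1:])
    print(k,tri([ra,rb]).round(4), 'rng %.3f'%np.hypot(*tri([ra,rb])[:2]))
# refine by segmentation of red
for n,c in(('scene',(457,263)),('top',(497,332))):
    f=d[n][0].astype(int); u,v=int(c[0]/1.5),int(c[1]/1.5)
    s=f[v-15:v+15,u-15:u+15]; m=(s[...,0]-s[...,2]>25)
    ys,xs=np.nonzero(m);print(n,xs.mean()+u-15,ys.mean()+v-15,len(xs),np.ptp(xs)+1,np.ptp(ys)+1)
    for q in ([0,0],):pass
s=d['scene'][1:];
```

```text
stop [ 0.4775 -0.3145  0.0073] rng 0.572
crystal [ 0.5136 -0.0263  0.0511] rng 0.514
knobtop [ 0.5992 -0.1148  0.1519] rng 0.610
pillar [ 0.6205 -0.0048  0.114 ] rng 0.621
big [0.445  0.3025 0.0188] rng 0.538
cruc [ 0.6212 -0.322   0.0127] rng 0.700
white [ 0.532  -0.441   0.0113] rng 0.691
beaker [ 0.6636 -0.4227  0.0372] rng 0.787
bluev [0.6395 0.3247 0.0508] rng 0.717
scene 304.2083333333333 174.59722222222223 72 8 11
top 330.5 221.0 56 8 9
```

Emit:
{"fn": "carry_out", "kwargs": {
  "commands": [0.24,-0.98,0,0,-1,0.24,-0.98,0,0,-1,0.24,-0.98,0,0,-1,0.24,-0.98,0,0,-1,0.24,-0.98,0,0,-1,0.24,-0.98,0,0,-1,0.24,-0.98,0,0,-1,0.24,-0.98,0,0,-1],
  "grip_force": 8
}}

```text
time_s: 0.9
tcp_pos: [0.3245, 0.3124, 0.2094]
eef_rot: [180.0, 0.0, -21.5]
contact_force: [1.0, 0.4, 0.4]
gripper_width: 0.0879
```

Emit:
{"fn": "carry_out", "kwargs": {
  "commands": [0.24,-0.98,0,0,-1,0.24,-0.98,0,0,-1,0.24,-0.98,0,0,-1,0.24,-0.98,0,0,-1,0.24,-0.98,0,0,-1,0.24,-0.98,0,0,-1,0.24,-0.98,0,0,-1,0.24,-0.98,0,0,-1]
}}

```text
time_s: 1.7
tcp_pos: [0.4012, -0.001, 0.2097]
eef_rot: [-180.0, -0.0, -21.5]
contact_force: [0.9, 0.7, 0.8]
gripper_width: 0.0879
```

Emit:
{"fn": "carry_out", "kwargs": {
  "commands": [0.24,-0.98,0,0,-1,0.24,-0.98,0,0,-1,0.24,-0.98,0,0,-1,0.24,-0.98,0,0,-1,0.24,-0.98,0,0,-1,0.24,-0.98,0,0,-1,0.24,-0.98,0,0,-1,0,0,0,0,-1]
}}

```text
time_s: 2.5
tcp_pos: [0.4687, -0.2773, 0.2084]
eef_rot: [179.9, 0.1, -21.7]
contact_force: [-0.1, -0.2, -0.3]
gripper_width: 0.088
```

```bash
cat >> h.py <<'E'
def red(f,near=None,rad=60):
    h=cv2.cvtColor(f,cv2.COLOR_RGB2HSV).astype(int)
    m=(((h[...,0]<8)|(h[...,0]>172))&(h[...,1]>100)&(h[...,2]>40)).astype(np.uint8)
    n,l,s,c=cv2.connectedComponentsWithStats(m)
    return sorted([(int(s[i,4]),s[i,:4].tolist(),c[i].round(1).tolist()) for i in range(1,n)],reverse=True)[:4]
E
python3 - <<'E'
from h import *
f,K,W=cap('wrist'); s=st(); print(s['joints'].round(1),K.round(1).tolist(),W.round(3).tolist())
save('w1',f,sc=1.5); print(red(f)); 
for a,b,c in red(f): print(atz(ray(*c,K,W,True),.012).round(4))
print(proj([.4775,-.3145,.012],K,W,True))
E
```

```text
[ -9.8   8.3 -16.   -0.  -65.8  78.1] [[297.3, 0.0, 256.9], [0.0, 297.3, 194.9], [0.0, 0.0, 1.0]] [[-0.37, -0.883, -0.289, 0.547], [-0.929, 0.352, 0.115, -0.308], [0.0, 0.311, -0.95, 0.385], [0.0, 0.0, 0.0, 1.0]]
[(377, [267, 143, 22, 22], [277.9, 153.2])]
[ 0.4757 -0.3087  0.012 ]
[281.65647992 150.26264189]
```

View pics/w1.png

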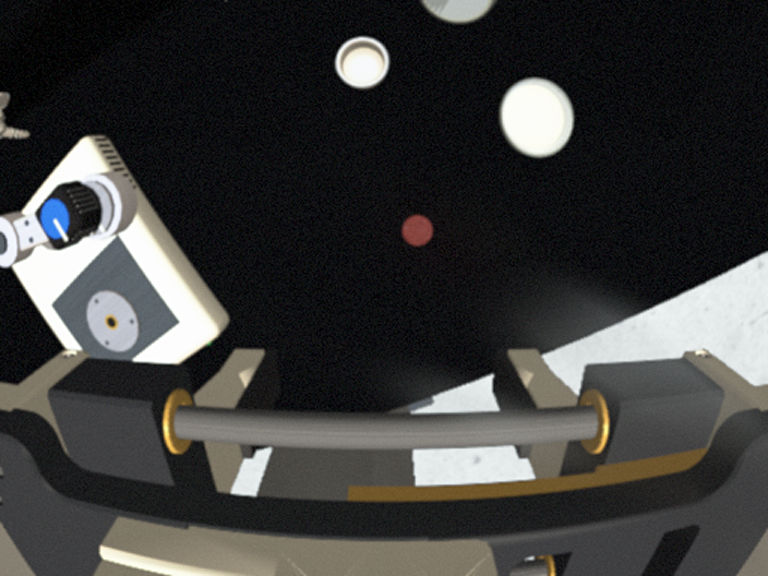

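Wrist view: the stopper is at (417,230), crystal at (111,321), knob cap at (57,218). The way down between the open fingers is clear.

Emit:
{"fn": "carry_out", "kwargs": {
  "commands": [0.2,-0.85,-0.8,0,-1,0,0,-0.8,0,-1,0,0,-0.6,0,-1,0,0,0,0,-1,0,0,0,0,-1]
}}

```text
time_s: 3.05
tcp_pos: [0.4766, -0.3073, 0.1221]
eef_rot: [180.0, 0.0, -21.5]
contact_force: [1.0, -0.6, 0.4]
gripper_width: 0.0878
```

Run:
```python
from h import *
f,K,W=cap('wrist'); s=st(); print(s['tcp_pos'],s['eef_rot'])
save('w2',f,sc=1.5); print(red(f)); 
for a,b,c in red(f): print(atz(ray(*c,K,W,True),.018).round(4))
d=[]
```

```text
[ 0.47736509 -0.30751899  0.12299014] [ 1.79986785e+02 -8.88764498e-02 -2.14651929e+01]
[(625, [245, 172, 28, 29], [258.4, 186.6])]
[ 0.4773 -0.3089  0.018 ]
```

View pics/w2.png

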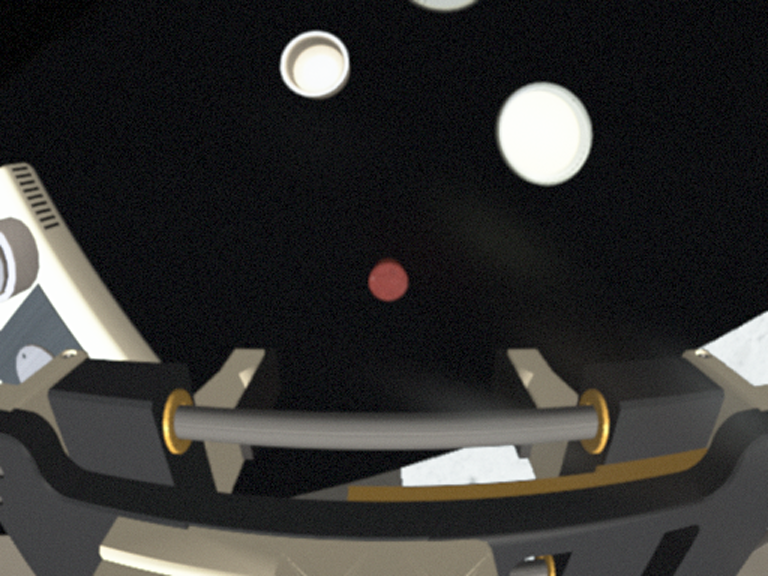

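The stopper at (388,281) is centred between the fingers, 1–2 mm off the tool point. I'll go down and grip it.

Emit:
{"fn": "carry_out", "kwargs": {
  "commands": [0.03,-0.05,-0.9,0,-0.4,0,0,-0.8,0,-0.4,0,0,-0.5,0,-0.4,0,0,-0.24,0,-0.4,0,0,0,0,1,0,0,0,0,1,0,0,0,0,1,0,0,0,0,1],
  "grip_force": 8
}}

```text
time_s: 3.9
tcp_pos: [0.4786, -0.31, 0.0252]
eef_rot: [-180.0, -0.1, -21.5]
contact_force: [-0.1, -0.1, 0.7]
gripper_width: 0.0351
```

Emit:
{"fn": "carry_out", "kwargs": {
  "commands": [0,0,0,0,1,0,0,0,0,1,0,0,0,0,1]
}}

```text
time_s: 4.2
tcp_pos: [0.4778, -0.3098, 0.0241]
eef_rot: [-180.0, -0.0, -21.5]
contact_force: [0.0, 0.9, 0.2]
gripper_width: 0.0108
```

Run:
```python
from h import *
f,K,W=cap('wrist'); s=st(); print(s['tcp_pos'],s['gripper_width'])
save('w3',f,sc=1.5); print(red(f)); 
for a,b,c in red(f): print(atz(ray(*c,K,W,True),.018).round(4))
print(proj(s['tcp_pos']+[0,0,-.003],K,W,True)*1.5)
```

```text
[ 0.47776521 -0.30975545  0.0240252 ] 0.006763256049806835
[(1160, [237, 208, 40, 44], [256.5, 228.8])]
[ 0.4784 -0.3094  0.018 ]
[385.90094559 346.99585996]
```

View pics/w3.png

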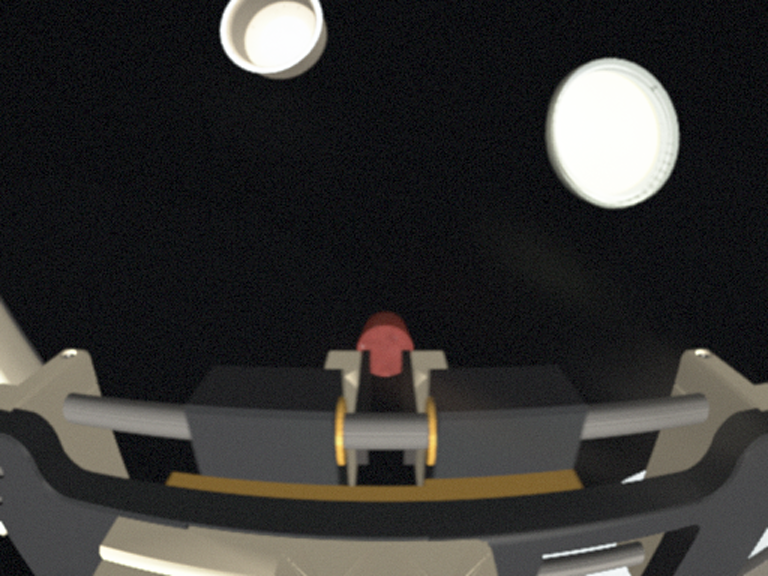

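The picture shows the stopper still between the pads at (386,345), yet the width reading says 7 mm. I'll test it with a small lift.

Emit:
{"fn": "carry_out", "kwargs": {
  "commands": [0,0,0,0,1,0,0,0.3,0,1,0,0,0.4,0,1,0,0,0,0,1]
}}

```text
time_s: 4.65
tcp_pos: [0.4794, -0.3104, 0.0547]
eef_rot: [180.0, -0.2, -21.5]
contact_force: [0.5, -0.8, 0.2]
gripper_width: 0.0006
```

Run:
```python
from h import *
f,K,W=cap('wrist'); s=st(); print(s['tcp_pos'],s['gripper_width'],s['contact_force'])
save('w4',f,(180,160,340,300),4); print(red(f)); 
f,K,W=cap('scene');print(red(f))
save('s4',f,(250,120,350,220),5)
```

```text
[ 0.47877893 -0.31006627  0.05362593] 0.0004465153751167043 [ 1.05826076 -0.11918421  0.2633994 ]
[(1001, [239, 197, 35, 37], [256.4, 215.9])]
[(204, [184, 311, 15, 18], [191.6, 319.7]), (90, [147, 269, 12, 10], [152.3, 273.6]), (77, [300, 170, 9, 11], [304.2, 174.7]), (75, [85, 258, 12, 13], [91.5, 264.3])]
```

View pics/w4.png

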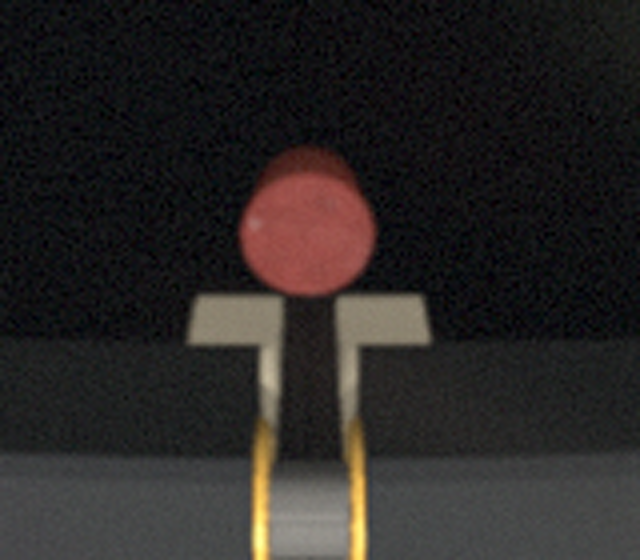

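It missed: the fingers closed just behind the stopper (on the image-bottom side), and the stopper hasn't moved (scene pixel unchanged). Next I'll check how the wrist projection relates to the fingertips.

Run:
```python
from h import *
import pickle
d=pickle.load(open('v0.pkl','rb'))
ra=ray(304.2,174.6,*d['scene'][1:]);rb=ray(330.5,221,*d['top'][1:])
print(tri([ra,rb]),atz(ra,.012),atz(rb,.012))
s=st();f,K,W=cap('wrist');print(cams.capture('wrist')['mount'])
T=np.eye(4);T[:3,:3]=R.from_euler('xyz',s["eef_rot"],degrees=True).as_matrix();T[:3,3]=s["tcp_pos"]
for p in([.0095,0,.022],[-.0095,0,.022],[0,0,0],[0,0,.003],[.0095,.03,.022],[0.0095,-.03,.022]):
    print(p,proj((T@np.append(p,1))[:3],K,W,True))
# wrist ray to stopper at top face
for z in(0,.012,.024): print(atz(ray(256.4,215.9,K,W,True),z))
t,Kt,Wt=cap('top'); print(proj((T@[0,0,0.022,1])[:3],Kt,Wt))
u,v=proj((T@[0,0,0.022,1])[:3],Kt,Wt).astype(int)
a=cv2.resize(t[v-50:v+50,u-50:u+50],None,fx=5,fy=5,interpolation=2)
sc,Ks,Ws=cap('scene');p=proj((T@[0,0,0.022,1])[:3],Ks,Ws);print(p)
u,v=p.astype(int);b=cv2.resize(sc[v-50:v+50,u-50:u+50],None,fx=5,fy=5,interpolation=2)
cv2.drawMarker(b,(250,250),(0,255,0),0,12)
save('both',np.hstack([a,b]),sc=.78)
```

```text
[ 0.47815843 -0.31065708  0.01301649] [ 0.47903427 -0.31151384  0.012     ] [ 0.47777002 -0.31107843  0.012     ]
[[-7.13578747e-05 -9.50901981e-01 -3.09492193e-01  8.39838422e-02]
 [ 9.99999784e-01  1.34532262e-04 -6.43909148e-04 -1.53403910e-04]
 [ 6.53931169e-04 -3.09492172e-01  9.50901766e-01 -1.76698496e-01]
 [ 0.00000000e+00  0.00000000e+00  0.00000000e+00  1.00000000e+00]]
[0.0095, 0, 0.022] [257.26528787 208.02779679]
[-0.0095, 0, 0.022] [257.25441552 232.14250838]
[0, 0, 0] [257.27975172 233.31235642]
[0, 0, 0.003] [257.27685026 231.3819892 ]
[0.0095, 0.03, 0.022] [299.0311866 207.9467729]
[0.0095, -0.03, 0.022] [215.49097837 207.9365472 ]
[ 0.47009154 -0.30587369  0.        ]
[ 0.4745861  -0.30768045  0.012     ]
[ 0.47908065 -0.30948722  0.024     ]
[331.31567532 220.67715335]
[304.81315105 170.63888301]
```

View pics/both.png

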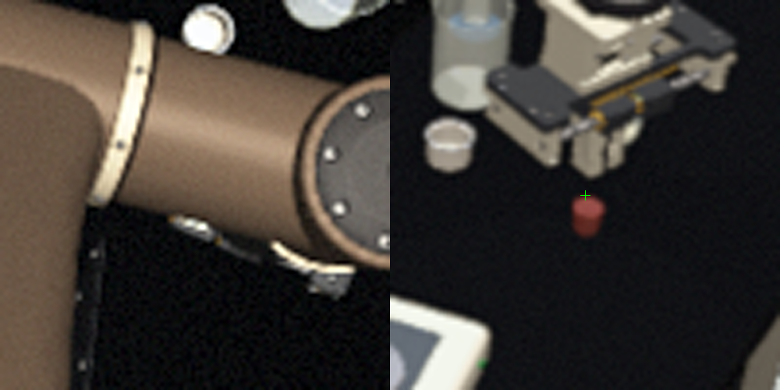

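Both views put the visible fingertips about 22 mm higher than stated, roughly level with the TCP. I'll probe downward slowly with the jaws open and watch the force.

Emit:
{"fn": "carry_out", "kwargs": {
  "commands": [0,0,0.3,0,-0.4,0,0,0,0,-0.4,0,0,0,0,-0.4,0,0,-0.4,0,-0.4,0,0,-0.6,0,-0.4,0,0,-0.05,0,-0.4,0,0,0,0,-0.4]
}}

```text
time_s: 5.65
tcp_pos: [0.4772, -0.3097, 0.0216]
eef_rot: [180.0, 0.1, -21.5]
contact_force: [-0.4, 0.4, 0.2]
gripper_width: 0.0507
```

Run:
```python
from h import *
s=st();f,K,W=cap('wrist');print(s['tcp_pos'],s['contact_force'],s['gripper_width'])
sc,Ks,Ws=cap('scene')
print(red(sc)[:4])
def crop(f,c,h=45,k=4.4):
    u,v=map(int,c);return cv2.resize(f[v-h:v+h,u-h:u+h],(390,390),interpolation=2)
save('p1',np.hstack([crop(f,(257,225),80),crop(sc,(304,170),30)]))
```

```text
[ 0.47722898 -0.30967662  0.0216032 ] [-0.38118543  0.42381958  0.18163722] 0.050676015104139494
[(205, [185, 311, 14, 18], [191.7, 319.6]), (91, [147, 269, 12, 10], [152.2, 273.7]), (77, [85, 258, 12, 13], [91.4, 264.2]), (75, [301, 170, 8, 11], [304.3, 174.7])]
```

View pics/p1.png

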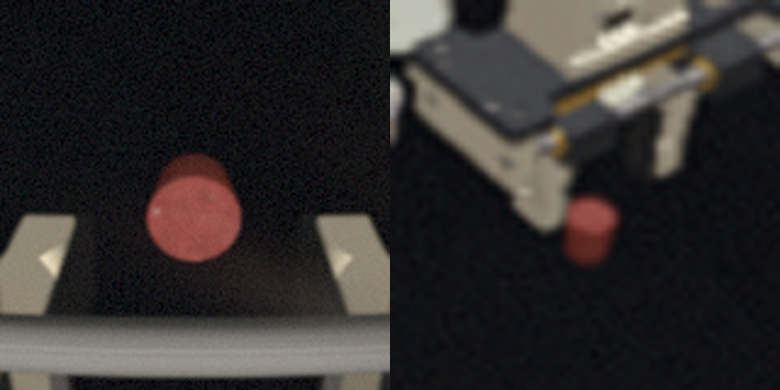

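Run:
```python
from h import *
s=st();f,K,W=cap('wrist');sc,Ks,Ws=cap('scene')
T=np.eye(4);T[:3,:3]=R.from_euler('xyz',s["eef_rot"],degrees=True).as_matrix();T[:3,3]=s["tcp_pos"]
g=lambda p:(T@np.append(p,1))[:3]
from scipy.optimize import least_squares
for w in(.019,.012,0):
    def e(q):
        a=proj(g([q[0],0,q[1]]),K,W,True)[1]-233
        b=proj(g([q[0]-w,0,q[1]]),Ks,Ws)-[307.5,171.8]
        return np.r_[a,b]
    o=least_squares(e,[0,0]);print(w,o.x.round(4),o.fun.round(1))
for p in([0,0,.022],[0,0,0],[-.01,0,0],[0,.03,0],[0,-.03,0]): print(p,proj(g(p),Ks,Ws).round(1),proj(g(p),K,W,True).round(1))
```

```text
0.019 [ 0.006  -0.0122] [-0.  0. -0.]
0.012 [ 0.0038 -0.0078] [ 0.1 -1.1  0.2]
0 [ 0.0001 -0.0002] [ 0.4 -3.   0.6]
[0, 0, 0.022] [303.8 177.5] [257.3 220.3]
[0, 0, 0] [304.5 172.5] [257.3 233.3]
[-0.01, 0, 0] [306.5 174.1] [257.3 246.7]
[0, 0.03, 0] [311.5 169.1] [302.6 233. ]
[0, -0.03, 0] [297.4 175.8] [211.9 233. ]
```

Emit:
{"fn": "carry_out", "kwargs": {
  "commands": [0.07,-0.03,-0.15,0,-0.4,0,0,-0.1,0,-0.4,0,0,0,0,-0.4]
}}

```text
time_s: 6.15
tcp_pos: [0.4801, -0.3108, 0.0113]
eef_rot: [180.0, 0.1, -21.5]
contact_force: [0.9, 0.5, -0.3]
gripper_width: 0.0611
```

Emit:
{"fn": "carry_out", "kwargs": {
  "commands": [0,0,-0.06,0,-0.4,0,0,-0.06,0,-0.4,0,0,0,0,-0.4]
}}

```text
time_s: 6.45
tcp_pos: [0.4803, -0.3108, 0.0068]
eef_rot: [180.0, 0.0, -21.5]
contact_force: [-0.0, 0.4, 0.6]
gripper_width: 0.0616
```

Run:
```python
from h import *
s=st();f,K,W=cap('wrist');print(s['tcp_pos'],s['contact_force'],s['gripper_width'])
sc,Ks,Ws=cap('scene')
print(red(sc)[:4])
def crop(f,c,h=45,k=4.4):
    u,v=map(int,c);return cv2.resize(f[v-h:v+h,u-h:u+h],(390,390),interpolation=2)
save('p2',np.hstack([crop(f,(257,225),80),crop(sc,(304,170),30)]))
```

```text
[ 0.48026734 -0.3108407   0.00676823] [-0.04270566  0.38949188  0.55652214] 0.061646705259942876
[(203, [185, 311, 14, 18], [191.7, 319.6]), (91, [147, 269, 12, 10], [152.2, 273.7]), (76, [301, 170, 8, 11], [304.3, 174.7]), (76, [85, 258, 12, 13], [91.5, 264.3])]
```

View pics/p2.png

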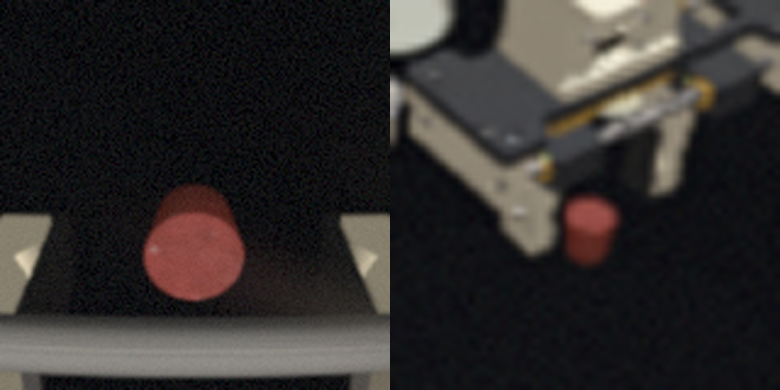

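Emit:
{"fn": "carry_out", "kwargs": {
  "commands": [0,0,-0.06,0,-0.3,0,0,-0.06,0,-0.3,0,0,0,0,-0.3]
}}

```text
time_s: 6.85
tcp_pos: [0.4803, -0.3108, 0.002]
eef_rot: [180.0, 0.0, -21.5]
contact_force: [-0.5, 0.3, 0.4]
gripper_width: 0.0571
```

Emit:
{"fn": "carry_out", "kwargs": {
  "commands": [0,0,-0.06,0,-0.2,0,0,-0.04,0,0,0,0,0,0,0]
}}

```text
time_s: 7.15
tcp_pos: [0.4803, -0.3109, -0.002]
eef_rot: [180.0, 0.0, -21.5]
contact_force: [-1.5, -0.2, -0.3]
gripper_width: 0.0452
```

Emit:
{"fn": "carry_out", "kwargs": {
  "commands": [0,0,0,0,1,0,0,0,0,1,0,0,0,0,1,0,0,0,0,1,0,0,0,0,1]
}}

```text
time_s: 7.65
tcp_pos: [0.4806, -0.311, -0.0016]
eef_rot: [-180.0, -0.0, -21.5]
contact_force: [0.2, -0.1, -0.3]
gripper_width: 0.0243
```

Emit:
{"fn": "carry_out", "kwargs": {
  "commands": [0,0,0,0,1,0,0,0.2,0,1,0,0,0.8,0,1,0,0,1,0,1,0,0,1,0,1,0,0,0,0,1,0,0,0,0,1]
}}

```text
time_s: 8.35
tcp_pos: [0.4811, -0.311, 0.12]
eef_rot: [-180.0, -0.2, -21.5]
contact_force: [0.8, 0.6, -1.4]
gripper_width: 0.0242
```

Run:
```python
from h import *
import pickle
s=st();f,K,W=cap('wrist');print(s['tcp_pos'],s['contact_force'],s['gripper_width'],red(f)[:2])
sc,Ks,Ws=cap('scene'); rr=red(sc);print(rr)
b=[x for x in rr if abs(x[2][0]-304)<20 and abs(x[2][1]-150)<40][0]
p=tri([ray(*b[2],Ks,Ws),ray(*red(f)[0][2],K,W,True)]);print(p)
pickle.dump((sc,Ks,Ws),open('s5.pkl','wb'))
def crop(f,c,h=45,k=4.4):
    u,v=map(int,c);return cv2.resize(f[v-h:v+h,u-h:u+h],(390,390),interpolation=2)
save('p3',np.hstack([crop(f,(257,235),60),crop(sc,b[2],25)]))
```

```text
[ 0.48114435 -0.31099421  0.11996926] [ 0.79230524  0.63632276 -1.39880364] 0.024188089678599218 [(1677, [235, 226, 44, 50], [256.8, 252.1])]
[(204, [185, 311, 14, 18], [191.7, 319.7]), (91, [147, 269, 12, 10], [152.2, 273.7]), (74, [85, 258, 12, 13], [91.5, 264.3]), (42, [307, 140, 7, 10], [309.7, 144.5])]
[ 0.47591963 -0.30968006  0.13737977]
```

View pics/p3.png

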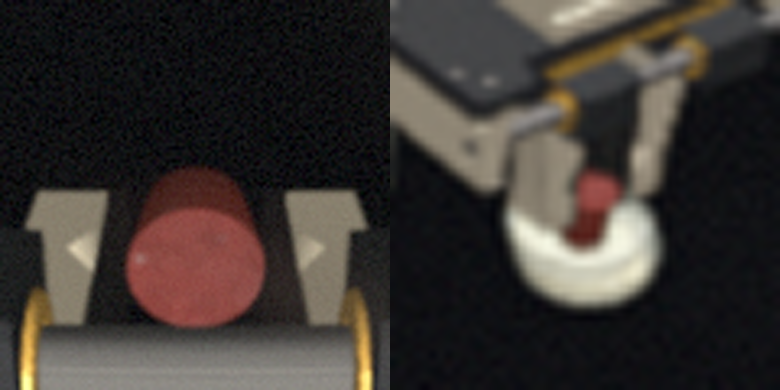

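The stopper is held: width 24.2 mm, picture shows it upright between the pads, and its underside sits about 2 mm above TCP level. Now to carry it over the crystal.

Emit:
{"fn": "carry_out", "kwargs": {
  "commands": [0.11,0.8,0,0,1,0.11,0.9,0,0,1,0.11,0.9,0,0,1,0.11,0.9,0,0,1,0.11,0.9,0,0,1,0.11,0.9,0,0,1,0.11,0.9,0,0,1,0.11,0.9,0,0,1]
}}

```text
time_s: 9.25
tcp_pos: [0.5148, -0.0256, 0.1171]
eef_rot: [179.9, 0.1, -21.5]
contact_force: [0.9, -0.1, -0.5]
gripper_width: 0.0241
```

Emit:
{"fn": "carry_out", "kwargs": {
  "commands": [0,0,-0.5,0,1,0,0,0,0,1,0,0,0,0,1]
}}

```text
time_s: 9.55
tcp_pos: [0.5147, -0.0274, 0.0974]
eef_rot: [179.9, 0.1, -21.5]
contact_force: [0.5, 0.4, -0.3]
gripper_width: 0.0241
```

Run:
```python
from h import *
import pickle
s=st();f,K,W=cap('wrist');print(s['tcp_pos'],s['gripper_width'],red(f)[:2])
sc,Ks,Ws=cap('scene'); rr=red(sc);print(rr)
print('crystal proj wrist',proj([.5136,-.0263,.054],K,W,True),'scene',proj([.5136,-.0263,.054],Ks,Ws))
pickle.dump((s,f,K,W,sc,Ks,Ws),open('s6.pkl','wb'))
def crop(f,x,y,w,h):
    return cv2.resize(f[y:y+h,x:x+w],(400,560),interpolation=2)
save('p4',np.hstack([crop(f,207,100,100,140),crop(sc,215,140,75,105)]))
```

```text
[ 0.51473765 -0.02741104  0.09739191] 0.02408280256640421 [(1455, [235, 228, 43, 48], [256.7, 252.5]), (5, [0, 238, 1, 5], [0.0, 240.0])]
[(205, [185, 311, 14, 18], [191.7, 319.6]), (90, [147, 269, 12, 10], [152.3, 273.6]), (82, [85, 258, 12, 13], [91.3, 264.2]), (67, [245, 193, 8, 12], [248.0, 198.1])]
crystal proj wrist [256.33964522 211.3692739 ] scene [247.11354074 213.34671948]
```

View pics/p4.png

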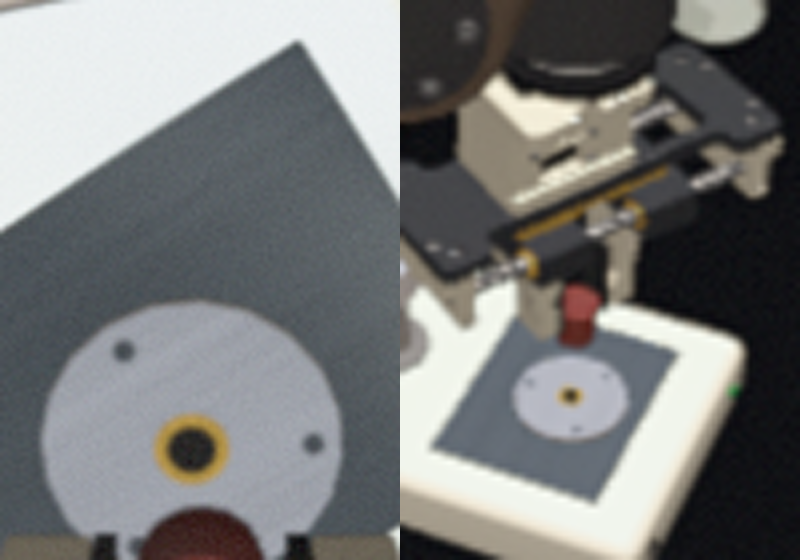

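The crystal is at wrist (255,212) and scene (247,214), within about 1 px of the prediction, so its estimate holds. Next I'll fit a stopper model to the wrist mask to get its offset from the TCP.

Run:
```python
from h import *
import pickle
from scipy.optimize import minimize
s,f,K,W,sc,Ks,Ws=pickle.load(open('s6.pkl','rb'))
c=tri([ray(255,212,K,W,True),ray(246.9,214.1,Ks,Ws)]);print('crystal',c,atz(ray(255,212,K,W,True),.054),atz(ray(246.9,214.1,Ks,Ws),.054))
a=np.linspace(0,2*np.pi,40)
def mask(f):
    h=cv2.cvtColor(f,cv2.COLOR_RGB2HSV).astype(int)
    return (((h[...,0]<10)|(h[...,0]>170))&(h[...,1]>90)&(h[...,2]>25)).astype(np.uint8)
def hull(q,zb,K,W,fish):
    x,y,rt,rb=q
    P=[[x+r*np.cos(t),y+r*np.sin(t),z] for r,z in((rb,zb),(rt,zb+.024)) for t in a]
    pts=np.array([proj(p,K,W,fish) for p in P])
    h=cv2.convexHull((pts*16*4+32).astype(np.int32))
    m=np.zeros((384*4,512*4),np.uint8);cv2.fillConvexPoly(m,h,255,shift=4)
    return cv2.resize(m,(512,384),interpolation=cv2.INTER_AREA)/255.
def fit(f,K,W,zb,q0,roi,fish=True):
    m=mask(f);x0,y0,x1,y1=roi
    e=lambda q:np.abs(hull(q,zb,K,W,fish)-m)[y0:y1,x0:x1].sum()
    o=minimize(e,q0,method='Nelder-Mead',options=dict(initial_simplex=np.array([q0]+[np.add(q0,np.eye(4)[i]*.003) for i in range(4)]),maxiter=150))
    return o.x.round(4),o.fun,m[y0:y1,x0:x1].sum()
t=s['tcp_pos'];q0=[t[0]-.003,t[1],.0125,.011]
print('held',fit(f,K,W,t[2]+.0018,q0,(200,200,310,268)),t)
# free-standing w2
g=cv2.cvtColor(cv2.imread('pics/w2.png'),cv2.COLOR_BGR2RGB);g=cv2.resize(g,(512,384),interpolation=cv2.INTER_AREA)
T=np.eye(4);T[:3,:3]=R.from_euler('xyz',[179.98679,-.088876,-21.46519],degrees=True).as_matrix();T[:3,3]=[.477365,-.307519,.12299]
print('free',fit(g,K,T@np.array(cams.capture('wrist')['mount']),0,[.478,-.31,.0125,.011],(200,140,320,230)))
```

```text
crystal [ 0.51309475 -0.02478972  0.05256074] [ 0.5134904  -0.02511273  0.054     ] [ 0.51245384 -0.02353649  0.054     ]
held (array([ 0.5114, -0.0256,  0.0123,  0.009 ]), np.float64(52.39999999999999), np.uint64(1333)) [ 0.51473765 -0.02741104  0.09739191]
free (array([ 0.4789, -0.3093,  0.0137,  0.0107]), np.float64(22.98039215686274), np.uint64(651))
```

Emit:
{"fn": "carry_out", "kwargs": {
  "commands": [0.03,0.01,-0.4,0,1,0,0,-0.4,0,1,0,0,-0.2,0,1,0,0,0,0,1,0,0,0,0,1]
}}

```text
time_s: 10.2
tcp_pos: [0.5173, -0.0268, 0.0589]
eef_rot: [-180.0, -0.0, -21.5]
contact_force: [0.1, -0.0, 0.2]
gripper_width: 0.0244
```

Emit:
{"fn": "carry_out", "kwargs": {
  "commands": [0,0,-0.04,0,1,0,0,0,0,1]
}}

```text
time_s: 10.4
tcp_pos: [0.5173, -0.0265, 0.0573]
eef_rot: [-180.0, -0.0, -21.5]
contact_force: [0.1, 0.7, -1.7]
gripper_width: 0.0242
```

Emit:
{"fn": "carry_out", "kwargs": {
  "commands": [0,0,-0.03,0,1,0,0,0,0,1]
}}

```text
time_s: 10.6
tcp_pos: [0.517, -0.0265, 0.0557]
eef_rot: [-180.0, -0.0, -21.5]
contact_force: [-0.6, -0.5, 0.7]
gripper_width: 0.0241
```

Emit:
{"fn": "carry_out", "kwargs": {
  "commands": [-0.02,0,-0.03,0,1,0,0,-0.02,0,1,0,0,0,0,1]
}}

```text
time_s: 10.9
tcp_pos: [0.516, -0.0265, 0.0534]
eef_rot: [180.0, 0.0, -21.5]
contact_force: [-0.7, -0.4, 0.2]
gripper_width: 0.0241
```

Emit:
{"fn": "carry_out", "kwargs": {
  "commands": [0,0,-0.02,0,1,0,0,0,0,1]
}}

```text
time_s: 11.1
tcp_pos: [0.5161, -0.0265, 0.0526]
eef_rot: [180.0, 0.0, -21.5]
contact_force: [0.0, -0.3, -0.5]
gripper_width: 0.0243
```

Emit:
{"fn": "carry_out", "kwargs": {
  "commands": [0,0,-0.02,0,1,0,0,0,0,1]
}}

```text
time_s: 11.3
tcp_pos: [0.5163, -0.0265, 0.0524]
eef_rot: [180.0, -0.0, -21.5]
contact_force: [-1.4, 0.9, 4.2]
gripper_width: 0.0242
```

Contact came at 4 N, at the expected height. Releasing and rising.

Emit:
{"fn": "carry_out", "kwargs": {
  "commands": [0,0,0,0,0.1,0,0,0,0,0,0,0,0,0,-0.2,0,0,0,0,-0.2,0,0,0.2,0,-0.3,0,0,0.8,0,-0.3,0,0,1,0,-0.3,0,0,0,0,-0.3]
}}

```text
time_s: 12.1
tcp_pos: [0.5197, -0.026, 0.1377]
eef_rot: [-179.7, -0.5, -21.5]
contact_force: [0.9, 0.7, -0.7]
gripper_width: 0.0571
```

Emit:
{"fn": "carry_out", "kwargs": {
  "commands": [-0.5,0.2,1,0,-0.3,-0.5,0.2,1,0,-0.3,0,0,0,0,-0.3,0,0,0,0,-0.3]
}}

```text
time_s: 12.5
tcp_pos: [0.4764, -0.0101, 0.2135]
eef_rot: [-179.8, -0.1, -21.5]
contact_force: [-1.0, -0.6, -0.4]
gripper_width: 0.057
```

```bash
cat > fitm.py <<'E'
from h import *
from scipy.optimize import minimize
a=np.linspace(0,2*np.pi,40)
def mask(f):
    h=cv2.cvtColor(f,cv2.COLOR_RGB2HSV).astype(int)
    return (((h[...,0]<10)|(h[...,0]>170))&(h[...,1]>90)&(h[...,2]>25)).astype(np.uint8)
def hull(q,zb,K,W,fish):
    x,y,rt,rb=q
    P=[[x+r*np.cos(t),y+r*np.sin(t),z] for r,z in((rb,zb),(rt,zb+.024)) for t in a]
    pts=np.array([proj(p,K,W,fish) for p in P])
    h=cv2.convexHull((pts*64+32).astype(np.int32))
    m=np.zeros((384*4,512*4),np.uint8);cv2.fillConvexPoly(m,h,255,shift=4)
    return cv2.resize(m,(512,384),interpolation=cv2.INTER_AREA)/255.
def fit(f,K,W,zb,q0,fish=True,h=45):
    u,v=proj([q0[0],q0[1],zb+.012],K,W,fish).astype(int);y0,y1,x0,x1=max(v-h,0),v+h,max(u-h,0),u+h
    m=mask(f)
    e=lambda q:np.abs(hull(q,zb,K,W,fish)-m)[y0:y1,x0:x1].sum()
    o=minimize(e,q0,method='Nelder-Mead',options=dict(initial_simplex=np.array([q0]+[np.add(q0,np.eye(4)[i]*.003) for i in range(4)]),maxiter=150))
    return o.x.round(4),o.fun,m[y0:y1,x0:x1].sum()
E
python3 - <<'E'
from fitm import *
s=st();f,K,W=cap('wrist');sc,Ks,Ws=cap('scene');print(s['tcp_pos'],s['gripper_width'])
q=[.5133,-.0254,.0125,.0105]
print(fit(f,K,W,.054,q),fit(sc,Ks,Ws,.054,q,False,15))
# plate centre: bright grey disc vs dark square around it
for n,(g,k,w,fi) in dict(w=(f,K,W,True),s=(sc,Ks,Ws,False)).items():
    gr=cv2.cvtColor(g,cv2.COLOR_RGB2GRAY).astype(float)
    # radial search for the disc edge (r=30mm): maximise inside-outside contrast
    A=np.linspace(0,2*np.pi,72)
    def sc_(c):
        def ring(r):
            p=np.array([proj([c[0]+r*np.cos(t),c[1]+r*np.sin(t),.054],k,w,fi) for t in A],np.float32)
            return cv2.remap(gr.astype(np.float32),p[:,:1],p[:,1:],1)
        return -np.median(np.abs(ring(.028)-ring(.032)))-np.mean(np.clip(ring(.028)-ring(.032),-30,30))
    o=minimize(sc_,q[:2],method='Nelder-Mead',options=dict(initial_simplex=[q[:2],[q[0]+.004,q[1]],[q[0],q[1]+.004]]))
    print(n,o.x.round(4),o.fun)
save('z',f)
E
```

```text
[ 0.47639263 -0.01009293  0.21348226] 0.056965179349268424
(array([ 0.5135, -0.0251,  0.0109,  0.0078]), np.float64(17.72156862745098), np.uint64(332)) (array([ 0.5141, -0.0249,  0.01  ,  0.0064]), np.float64(6.074509803921568), np.uint64(58))
w [ 0.5137 -0.025 ] -101.2373046875
s [ 0.5137 -0.023 ] -74.08546447753906
```

Run:
```python
from h import *
import pickle
d=pickle.load(open('v0.pkl','rb'))
P=dict(tapL=((268,273),(357,203)),tapLtip=((285,256),(375,208)),tapR=((338,216),(464,205)),knob=((360,239),(411,265)))
for k,(a,b) in P.items():
    ra=ray(a[0]/1.5,a[1]/1.5,*d['scene'][1:]);rb=ray(b[0]/1.5,b[1]/1.5,*d['top'][1:])
    print(k,tri([ra,rb]).round(4))
f,K,W=cap('wrist'); h=cv2.cvtColor(f,cv2.COLOR_RGB2HSV).astype(int)
m=((abs(h[...,0]-107)<12)&(h[...,1]>150)&(h[...,2]>90)).astype(np.uint8)
n,l,s,c=cv2.connectedComponentsWithStats(m)
for i in range(1,n):
    if s[i,4]>40: print(s[i],c[i],atz(ray(*c[i],K,W,True),.161))
```

```text
tapL [7.427e-01 1.000e-04 7.480e-02]
tapLtip [ 0.7271 -0.0388  0.0995]
tapR [ 0.7419 -0.2299  0.0752]
knob [ 0.5992 -0.1148  0.1519]
[306   2  32  30 679] [320.79381443  15.90574374] [ 0.60056816 -0.11178902  0.161     ]
[  1 155  10  15 120] [  5.425 161.8  ] [0.6134931  0.21352869 0.161     ]
```

Emit:
{"fn": "carry_out", "kwargs": {
  "commands": [0.22,-0.08,0,-1,1,0.22,-0.08,0,-1,1,0.22,-0.08,0,-1,1,0.22,-0.08,0,-1,1,0.22,-0.08,0,-1,1,0.22,-0.08,0,-1,1,0.22,-0.08,0,-1,1]
}}

```text
time_s: 13.35
tcp_pos: [0.5378, -0.0334, 0.2103]
eef_rot: [179.8, 0.1, -49.7]
contact_force: [-0.1, -0.0, -0.2]
gripper_width: 0.0065
```

Emit:
{"fn": "carry_out", "kwargs": {
  "commands": [0.22,-0.08,0,-1,1,0.22,-0.08,0,-1,1,0.22,-0.08,0,-1,1,0.22,-0.08,0,-1,1,0.22,-0.08,0,-1,1,0.22,-0.08,0,-1,1,0.22,-0.08,0,-1,1]
}}

```text
time_s: 14.05
tcp_pos: [0.5993, -0.0559, 0.21]
eef_rot: [179.8, 0.0, -77.7]
contact_force: [-0.4, -0.9, -0.4]
gripper_width: 0.0003
```

Emit:
{"fn": "carry_out", "kwargs": {
  "commands": [0.22,-0.08,0,-1,1,0.22,-0.08,0,-1,1,0.22,-0.08,0,-1,1,0.22,-0.08,0,-1,1,0.22,-0.08,0,-1,1,0.22,-0.08,0,-1,1,0,0,0,0,1,0,0,0,0,1]
}}

```text
time_s: 14.85
tcp_pos: [0.6517, -0.0748, 0.2103]
eef_rot: [179.9, -0.0, -101.5]
contact_force: [-0.3, -0.1, 1.4]
gripper_width: 0.0005
```

Emit:
{"fn": "carry_out", "kwargs": {
  "commands": [0,0,-0.8,0,1,0,0,-0.8,0,1,0,0,-0.8,0,1,0,0,-0.24,0,1,0,0,-0.22,0,1,0,0,0,0,1,0,0,0,0,1]
}}

```text
time_s: 15.55
tcp_pos: [0.653, -0.0745, 0.099]
eef_rot: [-179.9, 0.0, -101.5]
contact_force: [0.2, -0.2, 0.2]
gripper_width: 0.0003
```

Run:
```python
from h import *
s=st();print(s['tcp_pos'],s['eef_rot'],s['contact_force'])
f,K,W=cap('wrist');save('w7',f);sc,Ks,Ws=cap('scene');save('s7',sc)
h=cv2.cvtColor(f,cv2.COLOR_RGB2HSV).astype(int)
m=((abs(h[...,0]-107)<12)&(h[...,1]>150)&(h[...,2]>90)).astype(np.uint8)
n,l,S,c=cv2.connectedComponentsWithStats(m)
for i in range(1,n):
    if S[i,4]>40: print(S[i],c[i],atz(ray(*c[i],K,W,True),.161))
```

```text
[ 0.6530131  -0.0745002   0.09898087] [-1.79891436e+02  1.90669819e-02 -1.01495941e+02] [ 0.18289221 -0.24888004  0.23261934]
[ 338  168   53   56 2096] [362.77051527 196.31583969] [ 0.59916201 -0.1108274   0.161     ]
```

Run:
```python
import numpy as np
P=np.array([.6205,-.005]);p0=np.array([.653,-.0745])
def pos(y,a=.0616,b=.033):
    y=np.radians(y);x=np.array([np.cos(y),np.sin(y)]);return P+a*x+b*np.array([-x[1],x[0]])
p=p0;y=-101.5;q=pos(y);print('appr',((q-p)/.04).round(3));p=q
for i in range(17):
    y-=4;q=pos(y);print(i,y,((q-p)/.04).round(3),q.round(4));p=q
```

```text
appr [-0.311  0.064]
0 -105.5 [-0.118 -0.031] [ 0.6358 -0.0732]
1 -109.5 [-0.12  -0.023] [ 0.631  -0.0741]
2 -113.5 [-0.121 -0.014] [ 0.6262 -0.0746]
3 -117.5 [-0.122 -0.006] [ 0.6213 -0.0749]
4 -121.5 [-0.122  0.003] [ 0.6165 -0.0748]
5 -125.5 [-0.121  0.011] [ 0.6116 -0.0743]
6 -129.5 [-0.12  0.02] [ 0.6068 -0.0735]
7 -133.5 [-0.119  0.028] [ 0.602  -0.0724]
8 -137.5 [-0.116  0.036] [ 0.5974 -0.0709]
9 -141.5 [-0.114  0.044] [ 0.5928 -0.0692]
10 -145.5 [-0.11   0.052] [ 0.5884 -0.0671]
11 -149.5 [-0.106  0.06 ] [ 0.5842 -0.0647]
12 -153.5 [-0.102  0.067] [ 0.5801 -0.062 ]
13 -157.5 [-0.097  0.074] [ 0.5762 -0.0591]
14 -161.5 [-0.092  0.081] [ 0.5726 -0.0558]
15 -165.5 [-0.086  0.087] [ 0.5691 -0.0524]
16 -169.5 [-0.079  0.092] [ 0.5659 -0.0487]
```

Emit:
{"fn": "carry_out", "kwargs": {
  "commands": [-0.15,0.03,-0.1,0,1,-0.16,0.03,0,0,1,0,0,0,0,1,-0.12,-0.03,0,-1,1,-0.12,-0.02,0,-1,1,-0.12,-0.015,0,-1,1,-0.12,-0.005,0,-1,1,-0.12,0.005,0,-1,1]
}}

```text
time_s: 16.45
tcp_pos: [0.6178, -0.0746, 0.0945]
eef_rot: [-179.8, 0.1, -121.7]
contact_force: [3.5, -0.5, -1.6]
gripper_width: 0.0004
```

```bash
cat > kn.py <<'E'
from h import *
def blue(f,lo=40):
    h=cv2.cvtColor(f,cv2.COLOR_RGB2HSV).astype(int)
    m=((abs(h[...,0]-107)<12)&(h[...,1]>150)&(h[...,2]>90)).astype(np.uint8)
    n,l,S,c=cv2.connectedComponentsWithStats(m)
    return [(S[i].tolist(),c[i]) for i in range(1,n) if S[i,4]>lo]
def knob(z=.161):
    s=st();print(s['tcp_pos'],s['eef_rot'][2],s['contact_force'].round(1))
    f,K,W=cap('wrist')
    for S,c in blue(f): print('w',S,atz(ray(*c,K,W,True),z).round(4))
    g,Ks,Ws=cap('scene')
    for S,c in blue(g): print('s',S,atz(ray(*c,Ks,Ws),z).round(4))
    return f,K,W,g,Ks,Ws
E
python3 -c "
from kn import *
knob()"
```

```text
[ 0.61779495 -0.07464463  0.09449703] -121.65872895740067 [ 3.5 -0.5 -1.6]
w [290, 171, 62, 60, 2627] [ 0.5719 -0.1006  0.161 ]
w [491, 378, 12, 6, 49] [0.4976 0.1547 0.161 ]
s [118, 274, 10, 10, 73] [0.5691 0.365  0.161 ]
```

Emit:
{"fn": "carry_out", "kwargs": {
  "commands": [-0.12,0.01,0,-1,1,-0.12,0.02,0,-1,1,-0.12,0.03,0,-1,1,-0.115,0.035,0,-1,1,-0.115,0.045,0,-1,1,-0.11,0.05,0,-1,1,-0.105,0.06,0,-1,1]
}}

```text
time_s: 17.25
tcp_pos: [0.5854, -0.0648, 0.0945]
eef_rot: [-179.9, 0.2, -149.5]
contact_force: [4.2, -2.0, 0.2]
gripper_width: 0.0006
```

Emit:
{"fn": "carry_out", "kwargs": {
  "commands": [-0.1,0.065,0,-1,1,-0.1,0.075,0,-1,1,-0.09,0.08,0,-1,1]
}}

```text
time_s: 17.55
tcp_pos: [0.5737, -0.0561, 0.0945]
eef_rot: [-179.9, 0.2, -161.5]
contact_force: [5.1, -2.6, 0.0]
gripper_width: 0.0008
```

```bash
python3 -c "
from kn import *
knob()"
```

```text
[ 0.57369495 -0.05608144  0.09450798] -161.5338958895267 [ 5.1 -2.6  0. ]
w [288, 172, 62, 60, 2620] [ 0.5219 -0.0473  0.161 ]
s [245, 177, 10, 8, 53] [ 0.5219 -0.0477  0.161 ]
s [118, 274, 10, 10, 74] [0.5693 0.365  0.161 ]
```

Emit:
{"fn": "carry_out", "kwargs": {
  "commands": [-0.085,0.085,0,-1,1,-0.08,0.09,0,-1,1,-0.018,0.024,0,-0.25,1,0,0,0,0,1]
}}

```text
time_s: 18.05
tcp_pos: [0.5653, -0.0481, 0.0941]
eef_rot: [-180.0, 0.1, -170.3]
contact_force: [3.5, -2.4, 3.2]
gripper_width: 0.0001
```

```bash
python3 -c "
from kn import *
knob()"
```

```text
[ 0.56527819 -0.04814738  0.09407873] -170.33976774547662 [ 3.5 -2.4  3.2]
w [289, 174, 61, 60, 2589] [ 0.5163 -0.0311  0.161 ]
s [243, 181, 11, 7, 53] [ 0.5169 -0.0323  0.161 ]
s [118, 274, 10, 10, 74] [0.5693 0.365  0.161 ]
```

Emit:
{"fn": "carry_out", "kwargs": {
  "commands": [-0.01,0.03,0,0,1,-0.01,0.03,0,0,1,-0.01,0.03,0,0,1,0,0,0,0,1]
}}

```text
time_s: 18.55
tcp_pos: [0.5638, -0.0446, 0.0939]
eef_rot: [-180.0, 0.0, -170.4]
contact_force: [2.5, -3.4, 4.8]
gripper_width: 0.0004
```

Emit:
{"fn": "carry_out", "kwargs": {
  "commands": [-0.005,0.025,0,0,1,0,0,0,0,1]
}}

```text
time_s: 18.75
tcp_pos: [0.5638, -0.0444, 0.094]
eef_rot: [-179.9, 0.0, -170.4]
contact_force: [4.2, -7.8, 5.0]
gripper_width: 0.0002
```

```bash
python3 -c "
from kn import *
knob()"
```

```text
[ 0.56378763 -0.04435305  0.09404829] -170.43871219823768 [ 4.2 -7.8  5. ]
w [294, 175, 60, 60, 2520] [ 0.5151 -0.0254  0.161 ]
s [242, 183, 11, 7, 49] [ 0.515  -0.0266  0.161 ]
s [118, 274, 10, 10, 74] [0.5693 0.365  0.161 ]
```

Emit:
{"fn": "carry_out", "kwargs": {
  "commands": [-0.005,0.025,0,0,1,0,0,0,0,1]
}}

```text
time_s: 19.05
tcp_pos: [0.5637, -0.0442, 0.0941]
eef_rot: [-179.9, 0.0, -170.4]
contact_force: [6.0, -12.6, 4.0]
gripper_width: 0.0003
```

```bash
python3 -c "
from kn import *
knob()"
```

```text
[ 0.56372937 -0.0442119   0.09409866] -170.44163153432189 [  6.  -12.6   4. ]
w [294, 175, 60, 60, 2525] [ 0.5151 -0.0254  0.161 ]
s [242, 183, 11, 7, 49] [ 0.515  -0.0266  0.161 ]
s [118, 274, 10, 10, 74] [0.5693 0.365  0.161 ]
```

The arm is at its stop: the force rose to 14 N with no motion and the knob is over the crystal. I'll back off, rise and look at the knob.

Emit:
{"fn": "carry_out", "kwargs": {
  "commands": [0.05,-0.25,0,0,1,0.05,-0.3,0,0,1,0,0,0.9,0,-0.2,0,0,0.9,0,-0.2,0,0,0.9,0,-0.2,-0.7,0.55,0,0,-0.2,-0.7,0.5,0,0,-0.2,0,0,0,0,-0.2]
}}

```text
time_s: 19.95
tcp_pos: [0.5077, -0.0215, 0.2014]
eef_rot: [179.9, -0.1, -170.5]
contact_force: [0.7, 0.4, 0.8]
gripper_width: 0.043
```

Emit:
{"fn": "carry_out", "kwargs": {
  "commands": [0,0,0,0,-0.2,0,0,0,0,-0.2]
}}

```text
time_s: 20.15
tcp_pos: [0.5112, -0.0226, 0.2013]
eef_rot: [180.0, -0.0, -170.5]
contact_force: [0.5, 0.0, 0.2]
gripper_width: 0.0522
```

Run:
```python
from kn import *
import pickle
s=st();f,K,W,g,Ks,Ws=knob();t,Kt,Wt=cap('top');pickle.dump((s,f,K,W,g,Ks,Ws,t,Kt,Wt),open('k1.pkl','wb'))
b=blue(f)[0]; u,v=map(int,b[1]);print(u,v)
a=cv2.resize(f[v-45:v+75,u-60:u+60],(480,480),interpolation=2)
u2,v2=map(int,proj([.514,-.0255,.14],Ks,Ws))
c=cv2.resize(g[v2-18:v2+30,u2-15:u2+15],(300,480),interpolation=2);print(u2,v2,v-45,u-60)
save('k1',np.hstack([a,c]))
```

```text
[ 0.51119806 -0.0226047   0.20126102] -170.52423694511296 [0.5 0.  0.2]
w [237, 201, 33, 31, 687] [ 0.5154 -0.0255  0.161 ]
s [242, 183, 11, 7, 51] [ 0.5151 -0.0263  0.161 ]
s [118, 274, 10, 10, 74] [0.5693 0.365  0.161 ]
251 216
247 191 171 191
```

View pics/k1.png

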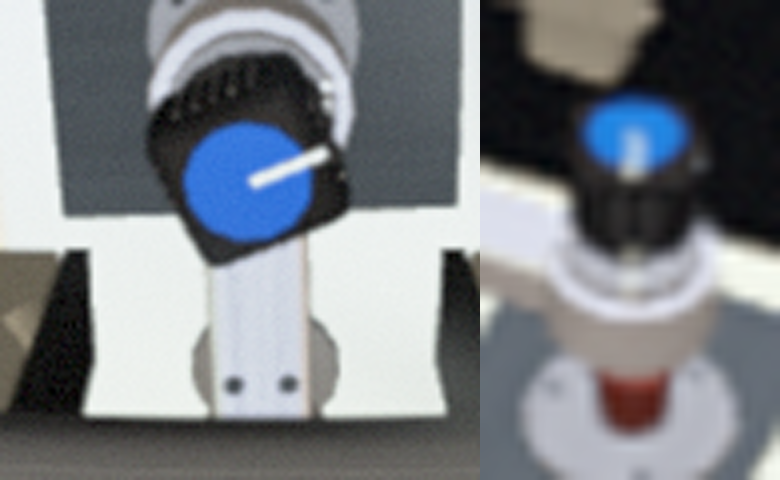

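The white cap line runs from (248,185) to (328,152), parallel to the knob's lower-right edge (215,263)–(347,205). The stopper stands upright and centred under the arm. Converting those to world angles.

Run:
```python
from kn import *
import pickle
s,f,K,W,g,Ks,Ws,t,Kt,Wt=pickle.load(open('k1.pkl','rb'))
P=lambda x,y,z=.161:atz(ray(x/4+191,y/4+171,K,W,True),z)[:2]
a=P(248,185);b=P(328,152);print(a,b,np.degrees(np.arctan2(*(b-a)[::-1])))
a=P(215,263);b=P(347,205);print(np.degrees(np.arctan2(*(b-a)[::-1])),np.linalg.norm(b-a),P(250,183))
print('mid beige fingers px',s['joints'].round(1))
```

```text
[ 0.51597115 -0.02438619] [ 0.50653661 -0.01008913] 123.42057846161894
125.33520096406879 0.029376415223283877 [ 0.51548497 -0.02406571]
mid beige fingers px [  19.5    5.4  -20.3   -0.   -64.3 -100. ]
```

Emit:
{"fn": "carry_out", "kwargs": {
  "commands": [0.09,-0.07,0,1,-0.3,0,0,0,1,-0.3,0,0,0,1,-0.3,0,0,0,1,-0.3,0,0,0,1,-0.3,0,0,0,1,-0.3,0,0,0,1,-0.3,0,0,0,1,-0.3]
}}

```text
time_s: 21.1
tcp_pos: [0.5148, -0.0255, 0.2011]
eef_rot: [180.0, -0.1, -138.4]
contact_force: [0.2, -0.0, -0.8]
gripper_width: 0.0566
```

Emit:
{"fn": "carry_out", "kwargs": {
  "commands": [0,0,0,1,-0.3,0,0,0,1,-0.3,0,0,0,1,-0.3,0,0,0,1,-0.3,0,0,0,1,-0.3,0,0,0,1,-0.3,0,0,0,1,-0.3,0,0,0,1,-0.3]
}}

```text
time_s: 21.9
tcp_pos: [0.5148, -0.0255, 0.2011]
eef_rot: [180.0, -0.0, -106.4]
contact_force: [-0.0, 0.1, -0.8]
gripper_width: 0.0571
```

Emit:
{"fn": "carry_out", "kwargs": {
  "commands": [0,0,0,1,-0.3,0,0,0,1,-0.3,0,0,0,1,-0.3,0,0,0,1,-0.3,0,0,0,1,-0.3,0,0,0,1,-0.3,0,0,0,1,-0.3,0,0,0,1,-0.3]
}}

```text
time_s: 22.7
tcp_pos: [0.5148, -0.0255, 0.2011]
eef_rot: [179.9, 0.0, -74.4]
contact_force: [-0.2, 0.6, -0.1]
gripper_width: 0.0571
```

Emit:
{"fn": "carry_out", "kwargs": {
  "commands": [0,0,0,1,-0.3,0,0,0,1,-0.3,0,0,0,1,-0.3,0,0,0,1,-0.3,0,0,0,0.6,-0.3,0,0,0,0,-0.3,0,0,0,0,-0.3]
}}

```text
time_s: 23.4
tcp_pos: [0.5148, -0.0254, 0.2013]
eef_rot: [180.0, 0.0, -56.2]
contact_force: [0.3, 0.2, -0.2]
gripper_width: 0.0569
```

Run:
```python
from kn import *
f,K,W,g,Ks,Ws=knob()
s=st();print(s['joints'].round(1),s['gripper_width'])
m=[]
for i in range(4): m.append(st()['moment']);cap('top')
print(np.round(m,3))
# white line on cap: bright pixels near cap centre
S,c=blue(f)[0];u,v=map(int,c)
w=(f[v-30:v+30,u-30:u+30].min(2)>170).astype(np.uint8)
n,l,st_,ce=cv2.connectedComponentsWithStats(w)
for i in range(1,n):
    if st_[i,4]>15:
        ys,xs=np.nonzero(l==i);p=np.array([atz(ray(x+u-30,y+v-30,K,W,True),.161)[:2] for x,y in zip(xs,ys)])
        d=p-p.mean(0);ax=np.linalg.svd(d,full_matrices=False)[2][0];print(st_[i],p.mean(0).round(4),np.degrees(np.arctan2(ax[1],ax[0])),d.std(0).round(4))
```

```text
[ 0.51475972 -0.02541509  0.20125206] -56.23454575734846 [ 0.3  0.2 -0.2]
w [241, 198, 33, 30, 716] [ 0.5142 -0.0248  0.161 ]
s [242, 183, 11, 7, 51] [ 0.5151 -0.0263  0.161 ]
s [118, 274, 10, 10, 74] [0.5693 0.365  0.161 ]
[ 19.    5.8 -19.9  -0.  -64.3  14.8] 0.056987270240619184
[[ 0.046 -0.044 -0.038]
 [ 0.038  0.019 -0.036]
 [ 0.082 -0.026  0.026]
 [ 0.072 -0.017 -0.028]]
[  0   0  14  22 167] [ 0.5404 -0.03  ] -63.49200730184029 [0.0028 0.0038]
[46  0 10 22 78] [ 0.5104 -0.0493] 138.22594813980984 [0.0036 0.0033]
[  0  14  60  46 982] [ 0.5029 -0.0145] -136.25305511242613 [0.0125 0.0122]
```

Emit:
{"fn": "carry_out", "kwargs": {
  "commands": [0,0,-0.7,0,-0.3,0,0,-0.7,0,-0.3,0,0,-0.35,0,-0.3,0,0,-0.2,0,-0.3,0,0,0,0,-0.3],
  "grip_force": 30
}}

```text
time_s: 24.2
tcp_pos: [0.5142, -0.0253, 0.1228]
eef_rot: [179.9, 0.0, -56.1]
contact_force: [0.1, 0.1, 0.4]
gripper_width: 0.057
```

Emit:
{"fn": "carry_out", "kwargs": {
  "commands": [0,0,0,0,1,0,0,0,0,1,0,0,0,0,1,0,0,0,0,1,0,0,0,0,1]
}}

```text
time_s: 24.7
tcp_pos: [0.5148, -0.0253, 0.1243]
eef_rot: [-180.0, -0.0, -56.1]
contact_force: [-2.5, -1.3, 6.3]
gripper_width: 0.0336
```

```bash
cat > mz.py <<'E'
from kn import *
def mz(n=5):
    m=[];F=[]
    for i in range(n): s=st();m.append(s['moment'][2]);F.append(s['contact_force']);cams.capture('top')
    s=st();print('t %.2f'%s['time_s'],'mz',np.round(m,3),'mean %.3f'%np.mean(m),'F',np.mean(F,0).round(1),'w %.4f'%s['gripper_width'],s['tcp_pos'].round(4),'yaw %.1f'%s['eef_rot'][2])
E
python3 -c "
from mz import *
mz(4)"
```

```text
t 24.90 mz [-0.069 -0.008 -0.005 -0.014] mean -0.024 F [-2.2 -1.1  6.2] w 0.0335 [ 0.5147 -0.0254  0.1242] yaw -56.1
```

Emit:
{"fn": "carry_out", "kwargs": {
  "commands": [0,0,0,-1,1,0,0,0,-1,1,0,0,0,-1,1,0,0,0,-1,1,0,0,0,0,1]
}}

```text
time_s: 25.4
tcp_pos: [0.5147, -0.0254, 0.1242]
eef_rot: [-180.0, -0.0, -72.2]
contact_force: [-2.2, -0.1, 5.3]
gripper_width: 0.0336
```

```bash
python3 -c "
from mz import *
mz(3)"
```

```text
t 25.55 mz [0.196 0.314 0.223] mean 0.244 F [-2.2 -0.5  5.6] w 0.0341 [ 0.5147 -0.0254  0.1242] yaw -72.1
```

Emit:
{"fn": "carry_out", "kwargs": {
  "commands": [0,0,0,-1,1,0,0,0,-1,1,0,0,0,-1,1,0,0,0,-1,1,0,0,0,-1,1,0,0,0,-1,1,0,0,0,-1,1]
}}

```text
time_s: 26.25
tcp_pos: [0.5148, -0.0254, 0.1242]
eef_rot: [-180.0, -0.0, -100.3]
contact_force: [-1.8, -1.4, 5.6]
gripper_width: 0.0337
```

```bash
python3 -c "
from mz import *
mz(4)"
```

```text
t 26.45 mz [0.278 0.229 0.207 0.179] mean 0.223 F [-2.2 -1.3  6. ] w 0.0337 [ 0.5147 -0.0254  0.1242] yaw -100.1
```

Emit:
{"fn": "carry_out", "kwargs": {
  "commands": [0,0,0,-1,1,0,0,0,-1,1,0,0,0,-1,1,0,0,0,-1,1,0,0,0,-1,1]
}}

```text
time_s: 26.95
tcp_pos: [0.5148, -0.0254, 0.1243]
eef_rot: [-180.0, -0.0, -120.3]
contact_force: [-2.7, -1.1, 6.1]
gripper_width: 0.0337
```

```bash
python3 -c "
from mz import *
mz(4);f,K,W=cap('wrist');print([ (S,c.round(1)) for S,c in blue(f)][:2])"
```

```text
t 27.15 mz [0.305 0.266 0.281 0.289] mean 0.285 F [-2.6 -1.2  6.3] w 0.0339 [ 0.5148 -0.0254  0.1243] yaw -120.1
[([234, 245, 47, 31, 1150], array([257., 261.]))]
```

Emit:
{"fn": "carry_out", "kwargs": {
  "commands": [0,0,0,-1,1,0,0,0,-1,1,0,0,0,-1,1]
}}

```text
time_s: 27.5
tcp_pos: [0.5148, -0.0254, 0.1243]
eef_rot: [-180.0, -0.0, -132.3]
contact_force: [-2.6, -0.9, 6.6]
gripper_width: 0.0337
```

```bash
python3 -c "
from mz import *
mz(4)"
```

```text
t 27.70 mz [0.334 0.271 0.239 0.24 ] mean 0.271 F [-2.6 -1.1  6.4] w 0.0339 [ 0.5147 -0.0254  0.1243] yaw -132.1
```

Emit:
{"fn": "carry_out", "kwargs": {
  "commands": [0,0,0,-1,1,0,0,0,-0.5,1]
}}

```text
time_s: 27.9
tcp_pos: [0.5148, -0.0254, 0.1243]
eef_rot: [-180.0, 0.0, -138.2]
contact_force: [-2.6, -1.2, 6.3]
gripper_width: 0.0336
```

```bash
python3 -c "
from mz import *
mz(4)"
```

```text
t 28.10 mz [0.264 0.265 0.367 0.321] mean 0.304 F [-2.3 -1.3  6.3] w 0.0338 [ 0.5148 -0.0254  0.1243] yaw -138.1
```

Emit:
{"fn": "carry_out", "kwargs": {
  "commands": [0,0,0,-1,1,0,0,0,-0.5,1]
}}

```text
time_s: 28.3
tcp_pos: [0.5148, -0.0254, 0.1243]
eef_rot: [-180.0, 0.0, -144.2]
contact_force: [-2.3, -2.1, 6.6]
gripper_width: 0.0337
```

```bash
python3 -c "
from mz import *
mz(4)"
```

```text
t 28.50 mz [0.26  0.286 0.361 0.283] mean 0.298 F [-2.3 -1.6  6.3] w 0.0340 [ 0.5148 -0.0254  0.1243] yaw -144.1
```

Emit:
{"fn": "carry_out", "kwargs": {
  "commands": [0,0,0,-1,1,0,0,0,-0.5,1]
}}

```text
time_s: 28.7
tcp_pos: [0.5148, -0.0254, 0.1244]
eef_rot: [-180.0, 0.0, -150.2]
contact_force: [-2.4, -1.5, 7.1]
gripper_width: 0.0342
```

```bash
python3 -c "
from mz import *
mz(4)"
```

```text
t 28.90 mz [0.304 0.303 0.271 0.289] mean 0.291 F [-2.6 -1.5  6.8] w 0.0337 [ 0.5147 -0.0254  0.1243] yaw -150.1
```

Emit:
{"fn": "carry_out", "kwargs": {
  "commands": [0,0,0,-1,1,0,0,0,-0.25,1]
}}

```text
time_s: 29.1
tcp_pos: [0.5148, -0.0254, 0.1243]
eef_rot: [-180.0, 0.0, -155.2]
contact_force: [-2.0, -1.4, 7.5]
gripper_width: 0.0337
```

```bash
python3 -c "
from mz import *
mz(4)"
```

```text
t 29.30 mz [0.264 0.234 0.224 0.253] mean 0.244 F [-2.3 -1.2  6.9] w 0.0337 [ 0.5148 -0.0255  0.1243] yaw -155.1
```

Emit:
{"fn": "carry_out", "kwargs": {
  "commands": [0,0,0,-1,1,0,0,0,-0.25,1]
}}

```text
time_s: 29.5
tcp_pos: [0.5148, -0.0255, 0.1243]
eef_rot: [-180.0, 0.0, -160.2]
contact_force: [-2.8, -2.0, 7.1]
gripper_width: 0.0336
```

```bash
python3 -c "
from mz import *
mz(4)"
```

```text
t 29.70 mz [-0.075 -0.091 -0.109 -0.08 ] mean -0.089 F [-2.6 -1.4  7.1] w 0.0340 [ 0.5148 -0.0254  0.1243] yaw -160.1
```

Emit:
{"fn": "carry_out", "kwargs": {
  "commands": [0,0,0,-1,1,0,0,0,-0.25,1]
}}

```text
time_s: 29.9
tcp_pos: [0.5148, -0.0254, 0.1243]
eef_rot: [-180.0, 0.0, -165.2]
contact_force: [-2.2, -1.4, 6.9]
gripper_width: 0.0339
```

```bash
python3 -c "
from mz import *
mz(4)"
```

```text
t 30.10 mz [0.038 0.055 0.049 0.003] mean 0.036 F [-2.6 -1.3  7. ] w 0.0334 [ 0.5148 -0.0254  0.1243] yaw -165.1
```

The torque rose to 0.30, then fell to −0.09 N·m at yaw −160: the first click. I've turned 5° since, and the second click is 30° away, so I stop here, let go and withdraw upward.

Emit:
{"fn": "carry_out", "kwargs": {
  "commands": [0,0,0,0,0,0,0,0,0,-0.4,0,0,0,0,-0.4,0,0,0,0,-0.4,0,0,0,0,-0.4,0,0,0.3,0,-0.4,0,0,0.8,0,-0.4,0,0,0.9,0,-0.4]
}}

```text
time_s: 30.9
tcp_pos: [0.514, -0.0254, 0.2045]
eef_rot: [-180.0, -0.1, -165.1]
contact_force: [1.1, 1.0, 0.6]
gripper_width: 0.061
```

Emit:
{"fn": "carry_out", "kwargs": {
  "commands": [-0.3,0,0.8,0,-0.4,-0.6,0,0.5,0,-0.4,-0.6,0,0,0,-0.4,-0.6,0,0,0,-0.4,0,0,0,0,-0.4,0,0,0,0,-0.4]
}}

```text
time_s: 31.5
tcp_pos: [0.4308, -0.0251, 0.2568]
eef_rot: [180.0, 0.1, -165.1]
contact_force: [-0.1, -0.2, 0.0]
gripper_width: 0.0613
```

Run:
```python
from kn import *
from fitm import fit
import pickle
f,K,W,g,Ks,Ws=knob()
d=pickle.load(open('k1.pkl','rb'))
print('stopper scene before',[x for x in red(d[4]) if abs(x[2][0]-247)<10],'now',[x for x in red(g) if abs(x[2][0]-247)<10])
v0=pickle.load(open('v0.pkl','rb'))
print('others', red(v0['scene'][0]),red(g))
df=cv2.absdiff(g,v0['scene'][0]).max(2);n,l,S,c=cv2.connectedComponentsWithStats((df>60).astype(np.uint8))
print([(S[i].tolist()) for i in range(1,n) if S[i,4]>25])
S,c=blue(f)[0];u,v=map(int,c);h=22
w=(f[v-h:v+h,u-h:u+h].min(2)>150).astype(np.uint8)
n,l,T,ce=cv2.connectedComponentsWithStats(w)
kc=atz(ray(*c,K,W,True),.161)[:2]
for i in range(1,n):
    if T[i,4]>8:
        ys,xs=np.nonzero(l==i);p=np.array([atz(ray(x+u-h,y+v-h,K,W,True),.161)[:2] for x,y in zip(xs,ys)])
        m=p.mean(0)-kc;print(T[i],'dir',np.degrees(np.arctan2(m[1],m[0])).round(1),np.hypot(*m).round(4))
```

```text
[ 0.43077203 -0.02507849  0.25681675] -165.093615346772 [-0.1 -0.2  0. ]
w [498, 222, 14, 17, 139] [0.3967 0.315  0.161 ]
w [224, 254, 25, 21, 360] [ 0.5152 -0.0251  0.161 ]
s [242, 183, 11, 7, 51] [ 0.5125 -0.0253  0.161 ]
s [118, 274, 10, 10, 74] [0.5693 0.365  0.161 ]
stopper scene before [(24, [244, 211, 6, 5], [246.7, 212.6])] now [(24, [244, 211, 6, 5], [246.7, 212.6])]
others [(203, [185, 312, 14, 17], [191.7, 319.6]), (89, [147, 269, 12, 10], [152.2, 273.6]), (77, [300, 170, 9, 11], [304.2, 174.7]), (72, [85, 258, 12, 13], [91.7, 264.3])] [(205, [185, 312, 14, 17], [191.6, 319.8]), (91, [147, 269, 12, 10], [152.2, 273.7]), (78, [85, 258, 12, 13], [91.3, 264.3]), (24, [244, 211, 6, 5], [246.7, 212.6])]
[[245, 0, 15, 22, 78], [287, 0, 225, 61, 9827], [232, 23, 32, 25, 189], [258, 24, 36, 11, 141], [489, 38, 23, 81, 1288], [274, 67, 31, 40, 427], [265, 96, 42, 52, 860], [261, 101, 5, 8, 27], [267, 102, 7, 7, 26], [314, 121, 198, 263, 21815], [248, 151, 40, 27, 533], [234, 154, 12, 8, 63], [215, 166, 34, 21, 375], [301, 170, 8, 10, 60], [241, 182, 12, 8, 71], [236, 192, 18, 14, 145], [217, 195, 18, 7, 59], [243, 208, 9, 9, 43], [0, 299, 73, 85, 3384], [375, 322, 11, 15, 114], [58, 335, 11, 42, 240], [68, 334, 22, 42, 325], [90, 374, 19, 10, 113]]
[ 0 26 11  7 29] dir -62.7 0.0352
```

```bash
python3 -c "
from h import *
print(r.close_job())"
```

```text
the job is handed in; nothing more can be done
None
```

The smaller stopper is clamped on the crystal, and I handed the job in after about 31.6 of the 72 s.

**What I did**
- **Placing:** I set the stopper down with about 4 N of contact and let go. The wrist view put it within 0.5 mm of the plate centre; the scene camera differed by 2 mm.
- **Press arm:** I swung it to its hard stop. The force climbed to 14 N with no further motion, and the knob stood over the crystal to within about 1.5 mm.
- **Knob:** I turned it clockwise 109° in one grip. The torque reached about 0.30 N m, then fell to −0.09 N m at 104°, which I took as the first click. The hand turned another 5° before stopping, about 25° short of the second click.
- **Leaving:** I opened the fingers and took the hand up and away.

**Last checks:** The scene camera showed the stopper's visible part where it stood before the knob was turned. The knob was still on its axis. The big stopper and the red vial were unmoved. There was no contact force on the hand.

**What failed or disagreed**
- **First grasp missed:** The fingers closed above the stopper, because the fingertips sat about 33 mm higher than stated relative to the TCP. I measured this in the images and corrected for it. The stopper was not moved.
- **Click not seen:** I judged the click from the torque alone. I did not compare the collar and knob lines.
- **Other bystanders:** I did not check the blue vial, crucible and beaker individually at the end.

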